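Point out the stray terminal block and its empty bin, then call

TASK

Show what has to be put back where: point down at the terminal block lying on the bench, the fingertips about 3 cm straight above it, for two seconds, then in the same way at the middle of the one empty parts bin, the fingertips about 3 cm above its rim, for two seconds. Then press the call button fully down, let it come up and move away. Touch and move nothing but the button, and stay well up when passing over a bin that has a part in it: those are not to be pointed at.

Things in the scene. Friction and masses are not known exactly. Their poses are not given: they have to be found in the camera images.
- terminal_top (a point): Middle of the top of the terminal block: a small rectangular block, 12 x 34 mm and 11 mm high, with a row of six round screw heads along its top, lying on the bench in front of the bins. Its y axis runs along the 34 mm length, z up. Loose; only to be pointed at.
- screw_terminal: The same terminal block; origin at the centre of its underside, on the bench.
- bin_empty_mouth (a point): Middle of the open top of the empty black parts bin, level with its rim, 36 mm above the bench. All four bins are alike: 66 x 66 mm outside, 36 mm high, walls and floor 3 mm, the wall on the bin's -x side only 24 mm high with a paper label strip. z up. Fixed to the bench. This bin holds nothing: it is the one to point at.
- bin_sink_mouth (a point): Middle of the open top of the heat sink's black parts bin, level with its rim, 36 mm above the bench. All four bins are alike: 66 x 66 mm outside, 36 mm high, walls and floor 3 mm, the wall on the bin's -x side only 24 mm high with a paper label strip. z up. Fixed to the bench. It holds the heat sink.
- bin_pot_mouth (a point): Middle of the open top of the potentiometer's black parts bin, level with its rim, 36 mm above the bench. All four bins are alike: 66 x 66 mm outside, 36 mm high, walls and floor 3 mm, the wall on the bin's -x side only 24 mm high with a paper label strip. z up. Fixed to the bench. It holds the potentiometer.
- bin_cap_mouth (a point): Middle of the open top of the capacitor's black parts bin, level with its rim, 36 mm above the bench. All four bins are alike: 66 x 66 mm outside, 36 mm high, walls and floor 3 mm, the wall on the bin's -x side only 24 mm high with a paper label strip. z up. Fixed to the bench. It holds the capacitor. The four bins stand in a loose row across the bench, in any order.
- heat_sink: Finned heat sink, 25 x 30 x 20 mm, loose in its bin; origin at the centre of its underside. Leave it alone.
- trim_pot: Potentiometer, 17 mm round can with an upright shaft, 24 mm high in all, loose in its bin; origin at the centre of its underside. Leave it alone.
- cap_blue: Upright round capacitor, 16 mm diameter, 25 mm high, loose in its bin; origin at the centre of its underside. Leave it alone.
- call_base: Housing of the call button, fixed to the bench in front of the bins, beside the terminal block; origin at the centre of its underside.
- call_top (a point): Centre of the top face of the call button, a round cap of 30 mm diameter that stands up 10 mm out of its round housing (46 mm diameter, 12 mm high), 22 mm above the bench; z up. It is pressed straight down.
- call (a joint): Travel of the call button in m: 0 up, 0.006 fully down. A spring brings it up again; fully down takes 4 N.
- screwdriver_yellow: Screwdriver, 145 mm long, 14 mm thick, loose on the bench between the terminal block and the button; origin on the bench under its middle. Leave it alone.
- usb_stick: Memory stick, 18 x 50 x 8 mm, loose near the front edge of the bench, left of the middle; origin at the centre of its underside. Leave it alone.
- wick_spool: Flat spool, 54 mm diameter, 14 mm high, loose at the right; origin at the centre of its underside. Leave it alone.

How it is judged:
By the outcome, as a careful person would: the job done as asked, in the order asked, and still so for the second after the job is handed in, with the robot touching nothing.
It also fails if it takes over 56 s, if anything falls off the work surface, if the arm or the gripper's body presses on something with over 40 N, if the wrist force passes 120 N, or if a joint passes its speed limit or range.

ROBOT

A 7-joint arm with a two-finger parallel gripper is mounted at the origin on a cart in front of the work surface, level with it; the furniture and walls round the work are solid. World frame = base frame: x ahead of the robot, y to its left, z up, the work surface at z = 0. Lengths are in m, angles in rad, forces in N, time in s.
With the tool pointing down it reaches from about 0.4 to 0.9 m from the base axis. Payload 5.6 kg.
Tool frame: the origin (TCP) lies on the mounting face of the last link; the fingertips stand 190 mm ahead of it and the grasp point (between the pads) lies 171 mm ahead of it; z points along the fingers, y is the direction in which the jaws open and shut (so a half turn about z gives the same grasp; the last joint's range is limited). The gripper opens to 92 mm and grips with 3 to 60 N. Pads are 20 mm wide; open, the fingers measure 128 mm over their backs; the gripper's body (75 mm by 189 mm) begins 69 mm behind the grasp point.
Start: joints at [1.305, 0.468, -0.012, 1.603, 0.006, 1.071, -0.056], TCP at [0.144, -0.634, 0.405] pointing down, gripper open.
Joint ranges: [-2.53, 2.53], [-0.31, 2.02], [-1.57, 1.55], [0.28, 2.44], [-1.29, 4.43], [0.15, 1.84], [-2.92, 2.92]. Speed limits (rad/s): [2.57, 2.57, 3.14, 3.14, 3.14, 3.14, 3.14].

INTERFACE

Orientations are given as a unit quaternion [x, y, z, w].
In Python, from cell import robot, optics gives the robot as it stands. The module is installed in compiled form; this text tells all that it offers.
- The arm moves only by the tool carry_out, never from a script. Its arguments are lists of equal length, an entry for each row: "slide": the shift along the tool's x, y, z in mm, a list of three; "angular": the turn, a rotation vector about the tool's x, y, z in rad, a list of three; "claw": the opening, from 0 (shut) to 1 (fully open). In form: {"slide": [[dx, dy, dz], ...], "angular": [[wx, wy, wz], ...], "claw": [claw, ...]}. A call has 1 to 20 rows; each row shifts and turns the pose as measured when the row begins, along the tool's axes as they then stand; what a row does not reach is not made up. A row lasts 1/12 s, in which the tool goes at most 41.7 mm and 7.16 degrees, less where a joint would pass 70% of its speed; a pose out of reach is approached as far as the arm can. A call is refused whole if a number of a shift passes 41.7 or a number of a turn 0.125, either way. A call with a gripper value outside its range is refused whole. The fingers move at their own pace and stop on an object; "grip_force" is the grip in N (left out, the last holds). Time passes only in rows, so rows that do not move let the fingers close. It gives the time, the measured TCP pose, the force and the opening at its end, in the units of the state.
- robot.sense(): the state, without advancing time (a new reading comes with each control period).
- optics.grab_frame(name): name is "side" or "top" or "wrist"; returns the picture (480x640x3 uint8, blue, green, red); there is no depth.
- optics.camera_model(name): a dict with "intrinsics" (3x3 intrinsics, pixels), "D" ([k1, k2, p1, p2, k3] as OpenCV has them; the pictures are not rectified), "position" and "orientation" of the camera in the world; the wrist camera has in their place "hand_eye" (4x4, takes a point from camera to tool coordinates, whose origin is the TCP and whose axes are the flange's). Camera axes: x right, y down, z forward; pixel columns grow to the right and rows downward; lengths in m; the calibration is good to about 2 mm. A picture is of the moment at which its call begins: read the wrist's pose just before it. camera_model takes no time and is no camera call.
- robot.sign_off(): hands the job in, once; it reports no verdict.
The state is a dict: "time": time; "q": joint angles; "dq": joint speeds; "tau": joint torques, N m; "position": TCP position; "orientation": TCP orientation; "ft_force": force on the tool from outside, world axes, zero at the start; "moment": the same for the moment, N m; "finger_gap": finger opening in m.
Only numpy, scipy, OpenCV 4.12 (cv2) and the standard library are available. Lean on these libraries where they do the work, as an engineer would, in place of code of your own. Each camera call takes 0.05 s, during which the arm holds its last target.

## Working session

There is one attempt and no reset: what is moved stays moved. The work goes in short steps, Python scripts to look and compute and a tool call to move; the robot and the scene stay as the last step left them, time stands still between calls to the robot, and variables do not carry over. Pictures are saved under pics/ and viewed, and the job is handed in when it is done.

Besides the shell and the picture viewer there is one more tool, called after "Call:" in YAML: its name, and indented under it one key for each argument. carry_out: Moves the arm, as the interface text tells. Its arguments: {"type":"object","properties":{"slide":{"type":"array","items":{"type":"array","items":{"type":"number"}}},"angular":{"type":"array","items":{"type":"array","items":{"type":"number"}}},"claw":{"type":"array","items":{"type":"number"}},"grip_force":{"type":"number"}},"required":["slide","angular","claw"]}

```bash
mkdir -p pics
python3 - <<'E'
from cell import robot, optics
import cv2
s=robot.sense(); print(s)
for n in ("top","side"):
    cv2.imwrite(f"pics/{n}0.png",optics.grab_frame(n)); print(n,optics.camera_model(n))
print(optics.camera_model("wrist"))
E
```

```text
{'time': 0.0, 'q': array([ 1.30499042,  0.46838682, -0.01162248,  1.60362121,  0.00598141,
        1.07140511, -0.05629246]), 'dq': array([-0.00035456, -0.00084985,  0.00107383, -0.00037841,  0.00078162,
       -0.00032294,  0.00035185]), 'tau': array([-7.47489285e-04, -5.20579290e+01, -1.26986121e-02, -2.43745118e+01,
       -5.65367157e-02,  1.71834952e-02,  1.81418586e-04]), 'position': array([ 0.14353987, -0.63369639,  0.4037348 ]), 'orientation': array([ 9.93803367e-01,  1.11148865e-01, -1.48491033e-04, -8.80434409e-04]), 'ft_force': array([-0.2902367 ,  0.11722188, -0.0772064 ]), 'moment': array([ 0.02385786, -0.02240191, -0.02855832]), 'finger_gap': 0.09179111795821464}
top {'intrinsics': array([[597.88204358,   0.        , 319.32965542],
       [  0.        , 597.88204358, 234.89262771],
       [  0.        ,   0.        ,   1.        ]]), 'D': array([0.02817514, 0.        , 0.        , 0.        , 0.        ]), 'position': array([ 0.48290875, -0.07654862,  1.13983736]), 'orientation': array([ 0.71624252, -0.69765459,  0.01159831, -0.01184053])}
side {'intrinsics': array([[55
[... 262 characters left out ...]
00121,  0.7251494 ]), 'orientation': array([ 0.89123735, -0.12382789,  0.05308956, -0.43306365])}
{'intrinsics': array([[415.64209388,   0.        , 317.59353282],
       [  0.        , 415.64209388, 243.87026475],
       [  0.        ,   0.        ,   1.        ]]), 'D': array([-0.06614161,  0.        ,  0.        ,  0.        ,  0.        ]), 'hand_eye': array([[-3.39033725e-04, -9.70075831e-01, -2.42801908e-01,
         6.83052952e-02],
       [ 9.99998388e-01,  9.92176818e-05, -1.79274478e-03,
        -5.20719566e-04],
       [ 1.76318863e-03, -2.42802124e-01,  9.70074234e-01,
         1.96926516e-02],
       [ 0.00000000e+00,  0.00000000e+00,  0.00000000e+00,
         1.00000000e+00]])}
```

View pics/top0.png

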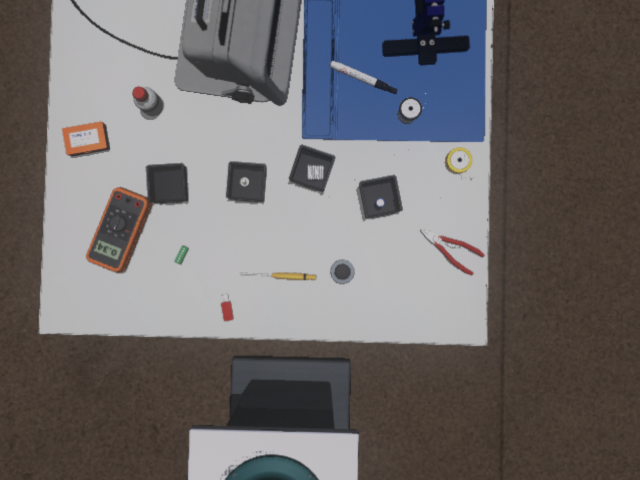

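View pics/side0.png

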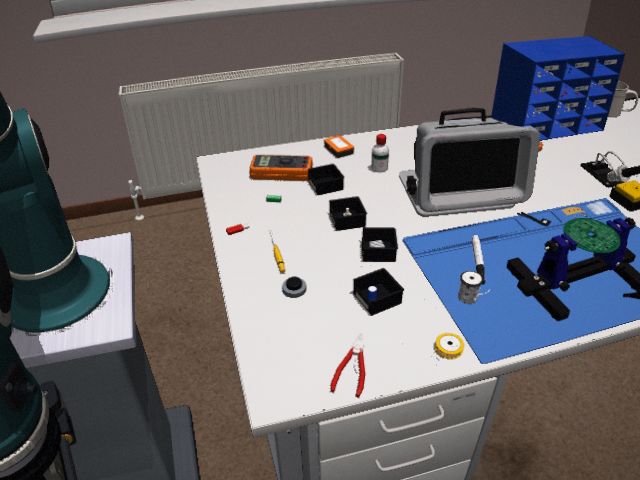

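The top view shows the empty bin at about (167,184), the green terminal block at (181,254) and the button at (342,271). The other three bins, at (246,182), (312,169) and (380,198), each hold a part. I'll measure these next.

```bash
cat > h.py <<'E'
import numpy as np, cv2
from scipy.spatial.transform import Rotation as R
from cell import robot, optics
def cam(n,s=None):
    m=optics.camera_model(n)
    if n=="wrist":
        T=np.eye(4);T[:3,:3]=R.from_quat(s["orientation"]).as_matrix();T[:3,3]=s["position"]
        T=T@m["hand_eye"]; return m["intrinsics"],m["D"],T[:3,:3],T[:3,3]
    return m["intrinsics"],m["D"],R.from_quat(m["orientation"]).as_matrix(),np.array(m["position"])
def ray(c,px,z):
    K,D,Rm,p=c
    u=cv2.undistortPoints(np.array([[px]],float),K,D)[0,0]
    d=Rm@[u[0],u[1],1]; return p+d*(z-p[2])/d[2]
def proj(c,P):
    K,D,Rm,p=c
    return cv2.projectPoints(np.atleast_2d(P).astype(float),R.from_matrix(Rm.T).as_rotvec(),-Rm.T@p,K,D)[0][:,0]
E
python3 - <<'E'
from h import *
c=cam("top"); I=cv2.imread("pics/top0.png")
hsv=cv2.cvtColor(I,cv2.COLOR_BGR2HSV)
def blob(m,x0,y0,x1,y1,z,name):
    mm=np.zeros_like(m);mm[y0:y1,x0:x1]=m[y0:y1,x0:x1]
    n,l,st,ce=cv2.connectedComponentsWithStats(mm); i=1+np.argmax(st[1:,4])
    r=cv2.minAreaRect(np.argwhere(l==i)[:,::-1].astype(np.float32))
    print(name,ce[i],st[i,4],r,"w",ray(c,r[0],z)); return r
g=cv2.inRange(hsv,(40,80,30),(90,255,255))
r=blob(g,165,235,200,275,.011,"term")
print([ray(c,q,.011)[:2].round(4) for q in cv2.boxPoints(r)])
d=cv2.inRange(hsv,(0,0,0),(180,255,90))
for x in [(140,158,192,208),(222,155,270,208),(286,140,338,197),(353,170,405,225)]:
    r=blob(d,*x,.036,"bin"); print([ray(c,q,.036)[:2].round(4) for q in cv2.boxPoints(r)])
blob(cv2.inRange(hsv,(0,0,0),(180,255,75)),325,255,360,288,.022,"cap")
blob(cv2.inRange(hsv,(0,0,0),(180,255,170)),325,255,360,288,.012,"house")
im=cv2.resize(I[140:300,130:410],None,fx=2.85,fy=2.85,interpolation=cv2.INTER_CUBIC);cv2.imwrite("pics/z1.png",im)
S=cam("side")
E
```

```text
term [181.140625 254.03125 ] 64 ((180.9000244140625, 254.2000274658203), (5.366562843322754, 16.54690170288086), 26.56505012512207) w [0.47709156 0.18410516 0.011     ]
[array([0.4651, 0.1952]), array([0.4933, 0.1822]), array([0.4891, 0.173 ]), array([0.4609, 0.186 ])]
bin [166.58252427 183.68737864] 1545 ((166.99998474121094, 185.49998474121094), (39.99999237060547, 42.99999237060547), 0.0) w [0.60342601 0.20820549 0.036     ]
[array([0.5626, 0.2436]), array([0.6423, 0.2464]), array([0.6443, 0.1726]), array([0.5646, 0.1701])]
bin [246.03783383 181.76854599] 1348 ((245.88621520996094, 181.8655242919922), (37.61960220336914, 38.45005798339844), 4.763641834259033) w [0.6141294  0.06282582 0.036     ]
[array([0.5805, 0.0994]), array([0.6518, 0.0957]), array([0.6478, 0.0261]), array([0.5765, 0.03  ])]
bin [310.31396357 167.53946227] 1153 ((311.20001220703125, 168.39999389648438), (36.68241500854492, 38.57978439331055), 18.43494987487793) w [ 0.64237425 -0.0573852   0.036     ]
[array([ 0.618 , -0.0145]), array([ 0.6867, -0.0352]), array([ 0.6668, -0.1003]), array([ 0.5982, -0.0795])]
bin [379.8961136  196.39461883] 1338 ((379.94232177734375, 196.7115478515625), (37.85041809082031, 37.654296875), 78.69007110595703) w [ 0.59312048 -0.18595285  0.036     ]
[array([ 0.6196, -0.1443]), array([ 0.6351, -0.2123]), array([ 0.5666, -0.2275]), array([ 0.5512, -0.1597])]
cap [341.55855856 273.0990991 ] 111 ((341.5822448730469, 272.28082275390625), (13.927896499633789, 12.52340316772461), 20.556045532226562) w [ 0.45126025 -0.11903495  0.022     ]
house [341.9337232  271.44639376] 513 ((342.0, 271.5), (25.0, 24.0), 90.0) w [ 0.45246545 -0.12016487  0.012     ]
```

View pics/z1.png

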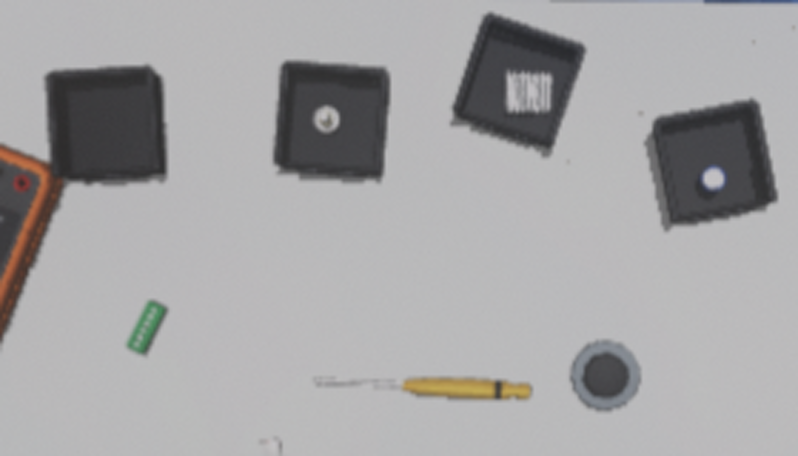

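Call:
carry_out:
  slide:
    - [12,-10,0]
    - [24,-19,0]
    - [24,-19,0]
    - [24,-19,0]
    - [24,-19,0]
    - [24,-19,0]
    - [24,-19,0]
    - [24,-19,0]
    - [24,-19,0]
    - [24,-19,0]
    - [24,-19,0]
    - [24,-19,0]
    - [24,-19,0]
    - [24,-19,0]
    - [24,-19,0]
    - [24,-19,0]
    - [12,-10,0]
    - [0,0,0]
  angular:
    - [0,0,0]
    - [0,0,0]
    - [0,0,0]
    - [0,0,0]
    - [0,0,0]
    - [0,0,0]
    - [0,0,0]
    - [0,0,0]
    - [0,0,0]
    - [0,0,0]
    - [0,0,0]
    - [0,0,0]
    - [0,0,0]
    - [0,0,0]
    - [0,0,0]
    - [0,0,0]
    - [0,0,0]
    - [0,0,0]
  claw: [0,0,0,0,0,0,0,0,0,0,0,0,0,0,0,0,0,0]

```text
time: 1.6
position: [0.461, -0.2336, 0.3965]
orientation: [0.994, 0.108, -0.004, -0.005]
ft_force: [0.8, -0.2, -0.1]
finger_gap: 0.0002
```

Call:
carry_out:
  slide:
    - [3,-12,0]
    - [6,-25,0]
    - [6,-25,0]
    - [6,-25,0]
    - [6,-25,0]
    - [6,-25,0]
    - [6,-25,0]
    - [6,-25,0]
    - [6,-25,0]
    - [6,-25,0]
    - [6,-25,0]
    - [6,-25,0]
    - [6,-25,0]
    - [6,-25,0]
    - [6,-25,0]
    - [6,-25,0]
    - [3,-12,0]
    - [0,0,0]
  angular:
    - [0,0,0]
    - [0,0,0]
    - [0,0,0]
    - [0,0,0]
    - [0,0,0]
    - [0,0,0]
    - [0,0,0]
    - [0,0,0]
    - [0,0,0]
    - [0,0,0]
    - [0,0,0]
    - [0,0,0]
    - [0,0,0]
    - [0,0,0]
    - [0,0,0]
    - [0,0,0]
    - [0,0,0]
    - [0,0,0]
  claw: [0,0,0,0,0,0,0,0,0,0,0,0,0,0,0,0,0,0]

```text
time: 3.1
position: [0.4649, 0.1778, 0.3955]
orientation: [0.996, 0.089, -0.01, -0.001]
ft_force: [-0.4, -0.3, -0.4]
finger_gap: 0.0001
```

Run:
```python
from h import *
s=robot.sense();I=optics.grab_frame("wrist");cv2.imwrite("pics/w1.png",I)
print(s["time"],s["q"].round(2),s["position"],s["orientation"])
np.savez("w1.npz",position=s["position"],orientation=s["orientation"])
c=cam("wrist",s)
g=cv2.inRange(cv2.cvtColor(I,cv2.COLOR_BGR2HSV),(40,80,30),(90,255,255))
n,l,st,ce=cv2.connectedComponentsWithStats(g); i=1+np.argmax(st[1:,4])
r=cv2.minAreaRect(np.argwhere(l==i)[:,::-1].astype(np.float32));print(r,ray(c,r[0],.011))
print([ray(c,q,.011)[:2].round(4) for q in cv2.boxPoints(r)])
```

```text
3.1 [ 0.01  0.28 -0.51  1.95  0.15  0.98 -1.97] [0.46494933 0.17775514 0.39548127] [ 0.99602385  0.08853897 -0.00979536 -0.00118258]
((313.7552795410156, 195.4922332763672), (13.520081520080566, 37.668453216552734), 34.2868766784668) [0.47709614 0.18617142 0.011     ]
[array([0.4643, 0.1985]), array([0.4946, 0.1848]), array([0.4898, 0.1741]), array([0.4592, 0.1876])]
```

View pics/w1.png

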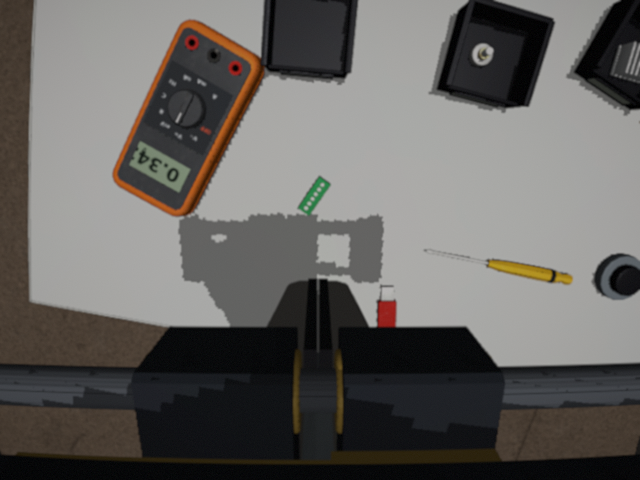

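The wrist picture shows the block at (314,195), which gives (0.477, 0.186). That agrees with the top camera to 2 mm. Next I work out the move that brings the fingertips above it.

```bash
cat >> h.py <<'E'
def plan(tip):
    s=robot.sense(); Rm=R.from_quat(s["orientation"]).as_matrix(); p=s["position"]
    x=Rm[:,0].copy();x[2]=0;x/=np.linalg.norm(x);z=np.array([0,0,-1.])
    Rg=np.c_[x,np.cross(z,x),z]
    tgt=np.array(tip)+[0,0,.19]
    print("t",s["time"],"tip",(p+.19*Rm[:,2]).round(4),"tilt",np.degrees(np.arccos(-Rm[2,2])).round(2))
    print("slide mm",(Rm.T@(tgt-p)*1e3).round(1),"if levelled",(Rg.T@(tgt-p)*1e3).round(1),"turn",R.from_matrix(Rm.T@Rg).as_rotvec().round(4), s["ft_force"].round(1))
E
python3 -c "
from h import *
plan([.477,.1855,.041])"
```

```text
t 3.15 tip [0.4611 0.1766 0.2054] tilt 1.15
slide mm [ 16.7  -6.1 164.1] if levelled [ 13.4  -6.7 164.3] turn [-0.0034  0.0199 -0.    ] [ 0.4 -1.7 -0.4]
```

Call:
carry_out:
  slide:
    - [13,-6,0]
    - [1,-1,10]
    - [0,0,20]
    - [0,0,25]
    - [0,0,25]
    - [0,0,25]
    - [0,0,25]
    - [0,0,18]
    - [0,0,8]
    - [0,0,0]
    - [0,0,0]
  angular:
    - [-0.003,0.02,0]
    - [0,0,0]
    - [0,0,0]
    - [0,0,0]
    - [0,0,0]
    - [0,0,0]
    - [0,0,0]
    - [0,0,0]
    - [0,0,0]
    - [0,0,0]
    - [0,0,0]
  claw: [0,0,0,0,0,0,0,0,0,0,0]

```text
time: 4.07
position: [0.4824, 0.1708, 0.2277]
orientation: [0.997, 0.077, 0.001, 0.004]
ft_force: [-0.5, -0.1, -0.0]
finger_gap: 0.0005
```

```bash
python3 -c "
from h import *
plan([.477,.1855,.041])"
```

```text
t 4.0667 tip [0.4829 0.1693 0.0378] tilt 0.5
slide mm [ -3.1 -15.3  -3.4] if levelled [ -3.1 -15.3  -3.3] turn [ 0.0086 -0.0016 -0.    ] [-0.5 -0.1 -0. ]
```

Call:
carry_out:
  slide:
    - [-2,-8,-3]
    - [-1,-7,0]
    - [0,0,0]
    - [0,0,0]
  angular:
    - [0.008,0,0]
    - [0,0,0]
    - [0,0,0]
    - [0,0,0]
  claw: [0,0,0,0]

```text
time: 4.4
position: [0.4779, 0.1867, 0.2342]
orientation: [0.997, 0.076, 0.004, -0.001]
ft_force: [-0.3, -0.5, 0.2]
finger_gap: 0.0003
```

```bash
python3 -c "
from h import *
plan([.477,.1855,.041])
cv2.imwrite('pics/w2.png',optics.grab_frame('wrist'))"
```

```text
t 4.4 tip [0.4793 0.1871 0.0443] tilt 0.43
slide mm [-1.1  1.   3.2] if levelled [-1.1  1.   3.2] turn [-0.0013 -0.0075  0.    ] [-0.3 -0.5  0.2]
```

View pics/w2.png

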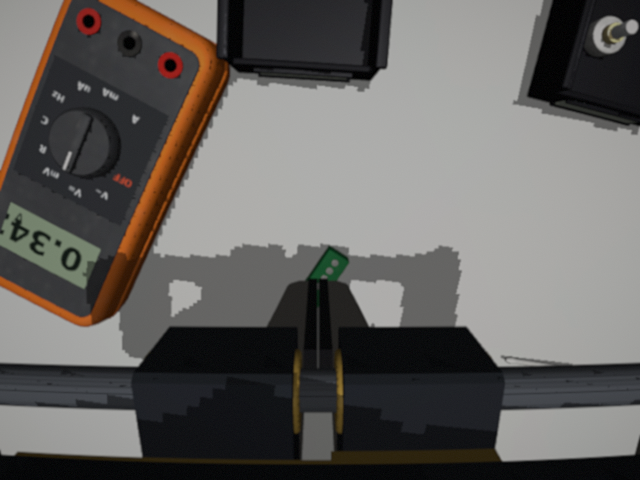

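The fingertips are over the block: its far end shows just beyond them at (335,255). I'll make a small correction and then hold.

Call:
carry_out:
  slide:
    - [-2,1,3]
    - [0,0,0]
    - [0,0,0]
    - [0,0,0]
    - [0,0,0]
    - [0,0,0]
    - [0,0,0]
    - [0,0,0]
    - [0,0,0]
    - [0,0,0]
    - [0,0,0]
    - [0,0,0]
    - [0,0,0]
    - [0,0,0]
  angular:
    - [-0.001,-0.007,0]
    - [0,0,0]
    - [0,0,0]
    - [0,0,0]
    - [0,0,0]
    - [0,0,0]
    - [0,0,0]
    - [0,0,0]
    - [0,0,0]
    - [0,0,0]
    - [0,0,0]
    - [0,0,0]
    - [0,0,0]
    - [0,0,0]
  claw: [0,0,0,0,0,0,0,0,0,0,0,0,0,0]

```text
time: 5.62
position: [0.4764, 0.1852, 0.232]
orientation: [0.997, 0.076, 0.001, -0.0]
ft_force: [0.2, -0.7, -0.5]
finger_gap: 0.0007
```

```bash
python3 -c "
from h import *
plan([.477,.1855,.041])"
```

```text
t 5.6167 tip [0.4768 0.1852 0.042 ] tilt 0.12
slide mm [ 0.7 -0.3  1. ] if levelled [ 0.7 -0.3  1. ] turn [-0.0001 -0.002   0.    ] [ 0.2 -0.7 -0.5]
```

Steady and on target. I hold for another 1.5 s or so.

Call:
carry_out:
  slide:
    - [0,0,0]
    - [0,0,0]
    - [0,0,0]
    - [0,0,0]
    - [0,0,0]
    - [0,0,0]
    - [0,0,0]
    - [0,0,0]
    - [0,0,0]
    - [0,0,0]
    - [0,0,0]
    - [0,0,0]
    - [0,0,0]
    - [0,0,0]
    - [0,0,0]
    - [0,0,0]
    - [0,0,0]
    - [0,0,0]
  angular:
    - [0,0,0]
    - [0,0,0]
    - [0,0,0]
    - [0,0,0]
    - [0,0,0]
    - [0,0,0]
    - [0,0,0]
    - [0,0,0]
    - [0,0,0]
    - [0,0,0]
    - [0,0,0]
    - [0,0,0]
    - [0,0,0]
    - [0,0,0]
    - [0,0,0]
    - [0,0,0]
    - [0,0,0]
    - [0,0,0]
  claw: [0,0,0,0,0,0,0,0,0,0,0,0,0,0,0,0,0,0]

```text
time: 7.12
position: [0.4764, 0.1852, 0.232]
orientation: [0.997, 0.076, 0.001, -0.0]
ft_force: [0.2, 0.4, -0.7]
finger_gap: 0.0002
```

```bash
python3 -c "
from h import *
plan([.477,.1855,.041]); plan([.607,.21,.2])
# bin model fit in top image: print projected rims for candidates over zoom
I=cv2.imread('pics/top0.png'); I=cv2.resize(I[150:220,130:210],None,fx=8,fy=8,interpolation=cv2.INTER_CUBIC)
c=cam('top')
def draw(x,y,a,col):
    Rz=R.from_euler('z',a,degrees=True).as_matrix()
    for h,zz in ((.033,.036),(.03,.036)):
        P=np.array([[-h,-h,zz],[h,-h,zz],[h,h,zz],[-h,h,zz]])
        P[[0,3],2]=.024
        q=(proj(c,P@Rz.T+[x,y,0])-[130,150]+.5)*8
        cv2.polylines(I,[q.astype(int).reshape(-1,1,2)],True,col,1)
draw(.607,.21,2,(0,255,255))
cv2.imwrite('pics/z2.png',I)
"
```

```text
t 7.1167 tip [0.4768 0.1852 0.042 ] tilt 0.12
slide mm [ 0.6 -0.3  1. ] if levelled [ 0.6 -0.3  1. ] turn [-0.0001 -0.0021  0.    ] [ 0.2  0.4 -0.7]
t 7.1167 tip [0.4768 0.1852 0.042 ] tilt 0.12
slide mm [ 133.2   -4.8 -157.7] if levelled [ 132.9   -4.8 -158. ] turn [-0.0001 -0.0021  0.    ] [ 0.2  0.4 -0.7]
```

View pics/z2.png

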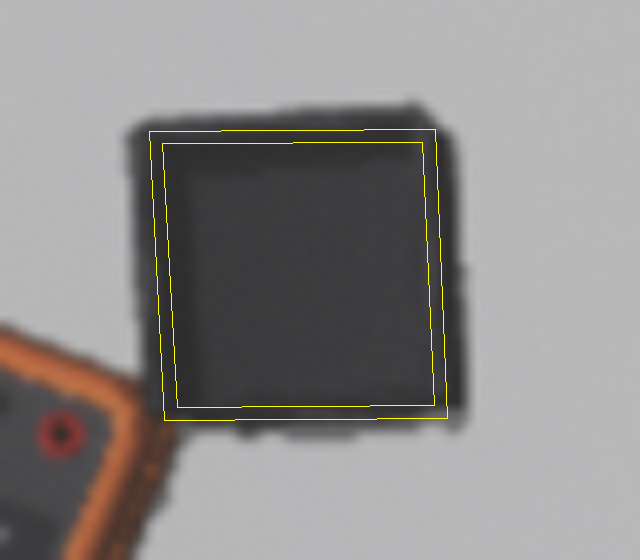

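Call:
carry_out:
  slide:
    - [0,0,-10]
    - [0,0,-20]
    - [0,0,-25]
    - [0,0,-25]
    - [0,0,-25]
    - [0,0,-25]
    - [15,0,-20]
    - [20,0,-8]
    - [15,0,0]
    - [0,0,0]
    - [0,0,0]
  angular:
    - [0,0,0]
    - [0,0,0]
    - [0,0,0]
    - [0,0,0]
    - [0,0,0]
    - [0,0,0]
    - [0,0,0]
    - [0,0,0]
    - [0,0,0]
    - [0,0,0]
    - [0,0,0]
  claw: [0,0,0,0,0,0,0,0,0,0,0]

```text
time: 8.03
position: [0.5247, 0.1937, 0.4053]
orientation: [0.997, 0.078, 0.002, -0.0]
ft_force: [-0.1, -0.8, -0.5]
finger_gap: 0.0004
```

Run:
```python
from h import *
s=robot.sense();I=optics.grab_frame("wrist");cv2.imwrite("pics/w3.png",I)
np.savez("w3.npz",position=s["position"],orientation=s["orientation"])
plan([.61,.212,.2])
```

```text
t 8.0833 tip [0.5254 0.1937 0.2151] tilt 0.23
slide mm [87.1 -5.  15.4] if levelled [87.2 -5.  15.1] turn [ 0.    -0.004 -0.   ] [ 0.5 -0.7  0.3]
```

View pics/w3.png

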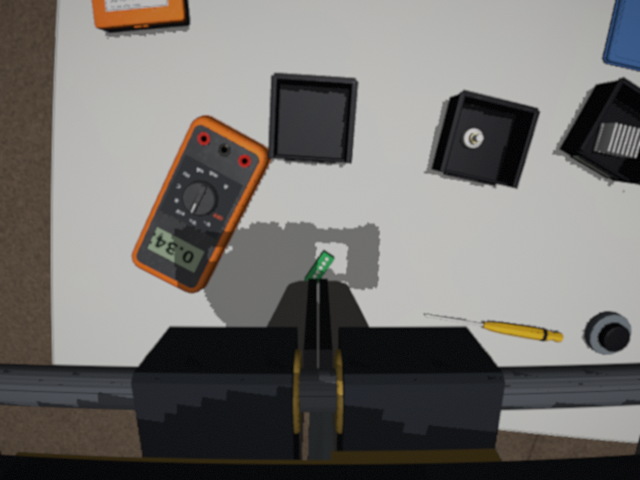

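Run:
```python
from h import *
s=dict(np.load("w3.npz"));c=cam("wrist",s);t=cam("top")
for q in [(275,73),(357,78)]: print(ray(c,q,.036).round(4))
for q in [(270,161),(352,163)]: print(ray(c,q,.024).round(4))
A=cv2.imread("pics/w3.png");B=cv2.imread("pics/top0.png")
def mk(I,c,o,w,h,f,L):
    J=cv2.resize(I[o[1]:o[1]+h,o[0]:o[0]+w],None,fx=f,fy=f,interpolation=cv2.INTER_CUBIC)
    for x,y,a,col in L:
        Rz=R.from_euler('z',a,degrees=True).as_matrix()
        for hh in (.033,.03):
            P=np.array([[-hh,-hh,.036],[hh,-hh,.036],[hh,hh,.036],[-hh,hh,.036]])
            q=(proj(c,P@Rz.T+[x,y,0])-o+.5)*f
            cv2.polylines(J,[q.astype(int).reshape(-1,1,2)],True,col,1)
    return J
L=[(.611,.214,5,(0,255,255))]
cv2.imwrite("pics/z3.png",np.hstack([mk(A,c,np.array([255,60]),120,120,3.3,L),mk(B,t,np.array([135,150]),66,66,6,L)]))
```

```text
[0.6402 0.2473 0.036 ]
[0.6464 0.1822 0.036 ]
[0.5701 0.2434 0.024 ]
[0.5792 0.1736 0.024 ]
```

View pics/z3.png

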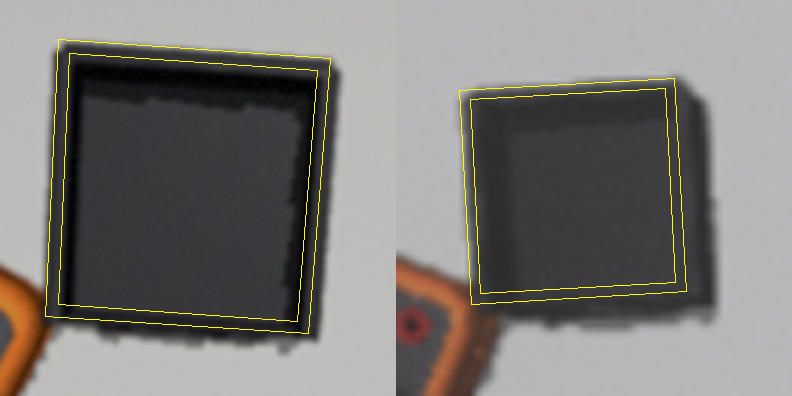

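With the bin's middle at (0.610, 0.213), the rim fits both cameras to about 1–2 mm. I'll move over it at height and then descend.

Call:
carry_out:
  slide:
    - [12,-1,0]
    - [22,-1,0]
    - [22,-2,0]
    - [20,-1,0]
    - [10,0,0]
    - [0,0,0]
    - [0,0,15]
    - [0,0,22]
    - [0,0,22]
    - [0,0,18]
    - [0,0,10]
    - [0,0,0]
    - [0,0,0]
  angular:
    - [0,0,0]
    - [0,0,0]
    - [0,0,0]
    - [0,0,0]
    - [0,0,0]
    - [0,0,0]
    - [0,0,0]
    - [0,0,0]
    - [0,0,0]
    - [0,0,0]
    - [0,0,0]
    - [0,0,0]
    - [0,0,0]
  claw: [0,0,0,0,0,0,0,0,0,0,0,0,0]

```text
time: 9.17
position: [0.5969, 0.2121, 0.3122]
orientation: [0.997, 0.082, -0.007, 0.002]
ft_force: [0.8, 0.9, 0.1]
finger_gap: 0.0006
```

```bash
python3 -c "
from h import *
plan([.610,.213,.066])"
```

```text
t 9.1667 tip [0.5945 0.211  0.1222] tilt 0.81
slide mm [13.8  1.  56. ] if levelled [13.1  1.2 56.2] turn [0.0036 0.0137 0.    ] [0.8 0.9 0.1]
```

Call:
carry_out:
  slide:
    - [7,0,5]
    - [6,1,18]
    - [0,0,18]
    - [0,0,10]
    - [0,0,3]
    - [0,0,0]
    - [0,0,0]
  angular:
    - [0.003,0.013,0]
    - [0,0,0]
    - [0,0,0]
    - [0,0,0]
    - [0,0,0]
    - [0,0,0]
    - [0,0,0]
  claw: [0,0,0,0,0,0,0]

```text
time: 9.75
position: [0.6136, 0.2147, 0.2629]
orientation: [0.997, 0.082, 0.007, -0.002]
ft_force: [-0.0, -0.2, 1.2]
finger_gap: 0.0001
```

```bash
python3 -c "
from h import *
plan([.610,.213,.066])"
```

```text
t 9.75 tip [0.6162 0.2156 0.0729] tilt 0.84
slide mm [-3.9  1.1  6.9] if levelled [-3.8  1.1  6.9] turn [-0.0023 -0.0144  0.    ] [-0.  -0.2  1.2]
```

Call:
carry_out:
  slide:
    - [-4,1,3]
    - [0,0,4]
    - [0,0,0]
    - [0,0,0]
    - [0,0,0]
    - [0,0,0]
  angular:
    - [-0.002,-0.013,0]
    - [0,0,0]
    - [0,0,0]
    - [0,0,0]
    - [0,0,0]
    - [0,0,0]
  claw: [0,0,0,0,0,0]

```text
time: 10.25
position: [0.6103, 0.2134, 0.2587]
orientation: [0.997, 0.082, 0.003, -0.001]
ft_force: [-0.3, -0.3, 0.4]
finger_gap: 0.0002
```

```bash
python3 -c "
from h import *
plan([.610,.213,.066])
cv2.imwrite('pics/w4.png',optics.grab_frame('wrist'))"
```

```text
t 10.25 tip [0.6112 0.2138 0.0687] tilt 0.31
slide mm [-0.3  0.4  2.7] if levelled [-0.3  0.4  2.7] turn [-0.0009 -0.0053  0.    ] [-0.3 -0.3  0.4]
```

View pics/w4.png

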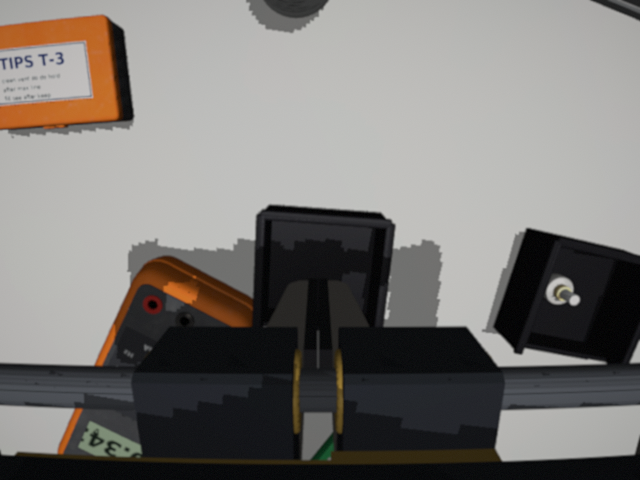

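The fingertips, at (318,280), are centred between the empty bin's walls. I lower 2 mm and hold.

Call:
carry_out:
  slide:
    - [0,0,2]
    - [0,0,0]
    - [0,0,0]
    - [0,0,0]
    - [0,0,0]
    - [0,0,0]
    - [0,0,0]
    - [0,0,0]
    - [0,0,0]
    - [0,0,0]
    - [0,0,0]
    - [0,0,0]
    - [0,0,0]
    - [0,0,0]
    - [0,0,0]
    - [0,0,0]
    - [0,0,0]
    - [0,0,0]
    - [0,0,0]
    - [0,0,0]
  angular:
    - [0,-0.004,0]
    - [0,0,0]
    - [0,0,0]
    - [0,0,0]
    - [0,0,0]
    - [0,0,0]
    - [0,0,0]
    - [0,0,0]
    - [0,0,0]
    - [0,0,0]
    - [0,0,0]
    - [0,0,0]
    - [0,0,0]
    - [0,0,0]
    - [0,0,0]
    - [0,0,0]
    - [0,0,0]
    - [0,0,0]
    - [0,0,0]
    - [0,0,0]
  claw: [0,0,0,0,0,0,0,0,0,0,0,0,0,0,0,0,0,0,0,0]

```text
time: 11.97
position: [0.6104, 0.2135, 0.2567]
orientation: [0.997, 0.082, 0.001, -0.001]
ft_force: [0.4, 0.2, 0.6]
finger_gap: 0.0004
```

Call:
carry_out:
  slide:
    - [0,0,0]
    - [0,0,0]
    - [0,0,0]
    - [0,0,0]
    - [0,0,0]
    - [0,0,0]
    - [0,0,0]
    - [0,0,0]
    - [0,0,0]
    - [0,0,0]
  angular:
    - [0,0,0]
    - [0,0,0]
    - [0,0,0]
    - [0,0,0]
    - [0,0,0]
    - [0,0,0]
    - [0,0,0]
    - [0,0,0]
    - [0,0,0]
    - [0,0,0]
  claw: [0,0,0,0,0,0,0,0,0,0]

```text
time: 12.8
position: [0.6104, 0.2135, 0.2567]
orientation: [0.997, 0.082, 0.001, -0.001]
ft_force: [-0.1, 0.5, -0.2]
finger_gap: 0.0003
```

```bash
python3 -c "
from h import *
plan([.610,.213,.066]);plan([.45,.20,.2])"
```

```text
t 12.8 tip [0.6106 0.2137 0.0667] tilt 0.1
slide mm [-0.5  0.4  0.7] if levelled [-0.5  0.4  0.7] turn [-0.001  -0.0013  0.    ] [-0.1  0.5 -0.2]
t 12.8 tip [0.6106 0.2137 0.0667] tilt 0.1
slide mm [-160.3  -13.  -133.5] if levelled [-160.4  -12.8 -133.3] turn [-0.001  -0.0013  0.    ] [-0.1  0.5 -0.2]
```

Held for well over 2 s. Now up, back clear of the bins and then across towards the button.

Call:
carry_out:
  slide:
    - [0,0,-10]
    - [0,0,-20]
    - [0,0,-25]
    - [0,0,-25]
    - [0,0,-25]
    - [0,0,-20]
    - [-10,0,-10]
    - [-20,0,0]
    - [-25,0,0]
    - [-25,0,0]
    - [-25,0,0]
    - [-25,0,0]
    - [-20,0,0]
    - [-10,0,0]
    - [0,0,0]
  angular:
    - [0,0,0]
    - [0,0,0]
    - [0,0,0]
    - [0,0,0]
    - [0,0,0]
    - [0,0,0]
    - [0,0,0]
    - [0,0,0]
    - [0,0,0]
    - [0,0,0]
    - [0,0,0]
    - [0,0,0]
    - [0,0,0]
    - [0,0,0]
    - [0,0,0]
  claw: [0,0,0,0,0,0,0,0,0,0,0,0,0,0,0]

```text
time: 14.05
position: [0.4449, 0.1872, 0.4078]
orientation: [0.997, 0.082, 0.006, -0.001]
ft_force: [-0.2, 0.9, -0.1]
finger_gap: 0.0003
```

```bash
python3 -c "
from h import *
plan([.44,-.11,.2])"
```

```text
t 14.05 tip [0.447  0.1878 0.2179] tilt 0.66
slide mm [-53.9 292.4  16.9] if levelled [-53.7 292.4  17.8] turn [-0.0011 -0.0115  0.    ] [-0.2  0.9 -0.1]
```

Call:
carry_out:
  slide:
    - [-2,12,0]
    - [-4,22,0]
    - [-5,25,0]
    - [-5,25,0]
    - [-5,25,0]
    - [-5,25,0]
    - [-5,25,0]
    - [-5,25,0]
    - [-5,25,0]
    - [-5,25,0]
    - [-4,24,0]
    - [-3,20,0]
    - [-2,12,0]
    - [0,0,0]
    - [0,0,0]
  angular:
    - [-0.001,-0.011,0]
    - [0,0,0]
    - [0,0,0]
    - [0,0,0]
    - [0,0,0]
    - [0,0,0]
    - [0,0,0]
    - [0,0,0]
    - [0,0,0]
    - [0,0,0]
    - [0,0,0]
    - [0,0,0]
    - [0,0,0]
    - [0,0,0]
    - [0,0,0]
  claw: [0,0,0,0,0,0,0,0,0,0,0,0,0,0,0]

```text
time: 15.3
position: [0.4537, -0.1237, 0.4153]
orientation: [0.996, 0.083, 0.011, -0.001]
ft_force: [0.5, -0.2, 0.4]
finger_gap: 0.0004
```

Run:
```python
from h import *
s=robot.sense();I=optics.grab_frame("wrist");cv2.imwrite("pics/w5.png",I)
np.savez("w5.npz",position=s["position"],orientation=s["orientation"])
plan([.452,-.1195,.06])
c=cam("wrist",s)
for r,z in ((.023,.012),(.015,.022)):
    a=np.linspace(0,6.283,60)
    q=proj(c,np.c_[.452+r*np.cos(a),-.1195+r*np.sin(a),a*0+z]);cv2.polylines(I,[q.astype(int).reshape(-1,1,2)],True,(0,255,255),1); print(q.mean(0))
cv2.imwrite("pics/w5o.png",I)
```

```text
t 15.35 tip [ 0.4581 -0.1228  0.2254] tilt 1.33
slide mm [ -4.9  -4.3 165.3] if levelled [ -1.   -4.3 165.4] turn [ 0.0002 -0.0232 -0.    ] [ 0.4 -0.4 -0. ]
[314.29894529 225.32342876]
[314.16953637 227.4788409 ]
```

View pics/w5o.png

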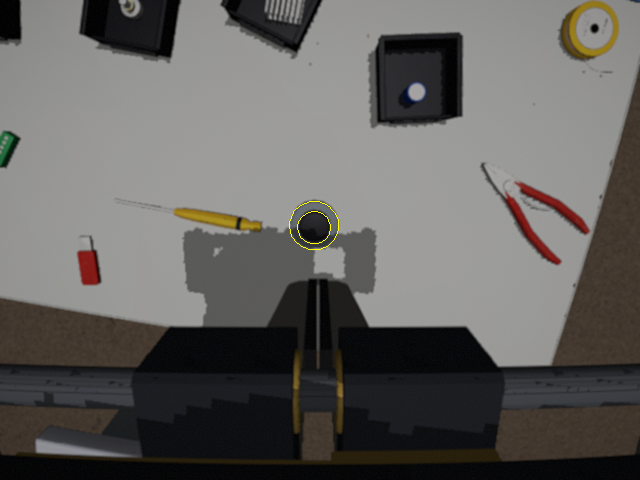

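The overlay of the button fits at (314,226), so it is at (0.452, -0.1195). I descend to above it.

Call:
carry_out:
  slide:
    - [-1,-4,0]
    - [0,0,10]
    - [0,0,22]
    - [0,0,25]
    - [0,0,25]
    - [0,0,25]
    - [0,0,22]
    - [0,0,18]
    - [0,0,8]
    - [0,0,0]
    - [0,0,0]
  angular:
    - [0,-0.023,0]
    - [0,0,0]
    - [0,0,0]
    - [0,0,0]
    - [0,0,0]
    - [0,0,0]
    - [0,0,0]
    - [0,0,0]
    - [0,0,0]
    - [0,0,0]
    - [0,0,0]
  claw: [0,0,0,0,0,0,0,0,0,0,0]

```text
time: 16.27
position: [0.4538, -0.1068, 0.2518]
orientation: [0.996, 0.094, 0.0, -0.001]
ft_force: [0.8, 0.5, 0.6]
finger_gap: 0.0003
```

```bash
python3 -c "
from h import *
plan([.452,-.1195,.03])"
```

```text
t 16.2667 tip [ 0.4538 -0.1063  0.0618] tilt 0.16
slide mm [-4.1 12.2 31.8] if levelled [-4.1 12.1 31.8] turn [-0.0027 -0.0005  0.    ] [0.8 0.5 0.6]
```

Call:
carry_out:
  slide:
    - [-2,6,0]
    - [-2,6,0]
    - [0,0,6]
    - [0,0,10]
    - [0,0,8]
    - [0,0,4]
    - [0,0,0]
    - [0,0,0]
  angular:
    - [-0.002,0,0]
    - [0,0,0]
    - [0,0,0]
    - [0,0,0]
    - [0,0,0]
    - [0,0,0]
    - [0,0,0]
    - [0,0,0]
  claw: [0,0,0,0,0,0,0,0]

```text
time: 16.93
position: [0.4537, -0.1212, 0.2248]
orientation: [0.996, 0.094, 0.004, 0.001]
ft_force: [0.1, 0.1, 0.4]
finger_gap: 0.0005
```

```bash
python3 -c "
from h import *
plan([.452,-.1195,.03])"
```

```text
t 16.9333 tip [ 0.4552 -0.1216  0.0348] tilt 0.48
slide mm [-1.4 -2.   4.8] if levelled [-1.3 -2.   4.8] turn [ 0.0034 -0.0076 -0.    ] [0.1 0.1 0.4]
```

Call:
carry_out:
  slide:
    - [-2,-2,3]
    - [0,0,3]
    - [0,0,3]
    - [0,0,0]
    - [0,0,0]
  angular:
    - [0.003,-0.007,0]
    - [0,0,0]
    - [0,0,0]
    - [0,0,0]
    - [0,0,0]
  claw: [0,0,0,0,0]

```text
time: 17.35
position: [0.4512, -0.1189, 0.2148]
orientation: [0.996, 0.094, -0.0, -0.0]
ft_force: [-0.8, 1.0, 0.9]
finger_gap: 0.0002
```

```bash
python3 -c "
from h import *
plan([.452,-.1195,.016])"
```

```text
t 17.35 tip [ 0.4512 -0.1189  0.0248] tilt 0.01
slide mm [0.6 0.7 8.8] if levelled [0.6 0.7 8.8] turn [-0.0001  0.0001 -0.    ] [-0.8  1.   0.9]
```

Centred within 1 mm and 3 mm above the cap. Now I press in small steps.

Call:
carry_out:
  slide:
    - [0,0,3]
    - [0,0,3]
    - [0,0,2]
    - [0,0,0]
    - [0,0,0]
  angular:
    - [0,0,0]
    - [0,0,0]
    - [0,0,0]
    - [0,0,0]
    - [0,0,0]
  claw: [0,0,0,0,0]

```text
time: 17.77
position: [0.4515, -0.1189, 0.2068]
orientation: [0.996, 0.094, 0.0, 0.0]
ft_force: [-1.4, 0.0, 3.5]
finger_gap: 0.0004
```

```bash
python3 -c "
from h import *
plan([.452,-.1195,.016])"
```

```text
t 17.7667 tip [ 0.4516 -0.119   0.0168] tilt 0.03
slide mm [0.3 0.7 0.8] if levelled [0.3 0.7 0.8] turn [ 0.0004 -0.0004 -0.    ] [-1.4  0.   3.5]
```

Call:
carry_out:
  slide:
    - [0,0,1]
    - [0,0,1]
    - [0,0,1]
    - [0,0,1]
  angular:
    - [0,0,0]
    - [0,0,0]
    - [0,0,0]
    - [0,0,0]
  claw: [0,0,0,0]

```text
time: 18.1
position: [0.4518, -0.1186, 0.2063]
orientation: [0.996, 0.094, -0.0, 0.001]
ft_force: [-3.9, 1.5, 14.3]
finger_gap: 0.0
```

```bash
python3 -c "
from h import *
plan([.452,-.1195,.016])"
```

```text
t 18.1 tip [ 0.4517 -0.119   0.0163] tilt 0.13
slide mm [0.  1.  0.3] if levelled [0.  1.  0.3] turn [0.002  0.0009 0.    ] [-3.9  1.5 14.3]
```

At 14 N and a tip height of 16.3 mm it is on its stop, fully down. I release straight up and back away.

Call:
carry_out:
  slide:
    - [0,0,0]
    - [0,0,-4]
    - [0,0,-8]
    - [0,0,-15]
    - [0,0,-22]
    - [0,0,-25]
    - [0,0,-25]
    - [0,0,-25]
    - [0,0,-25]
    - [0,0,-12]
    - [0,0,0]
    - [0,0,0]
    - [0,0,0]
    - [0,0,0]
  angular:
    - [0,0,0]
    - [0,0,0]
    - [0,0,0]
    - [0,0,0]
    - [0,0,0]
    - [0,0,0]
    - [0,0,0]
    - [0,0,0]
    - [0,0,0]
    - [0,0,0]
    - [0,0,0]
    - [0,0,0]
    - [0,0,0]
    - [0,0,0]
  claw: [0,0,0,0,0,0,0,0,0,0,0,0,0,0]

```text
time: 19.27
position: [0.4503, -0.1177, 0.3775]
orientation: [0.996, 0.095, -0.0, 0.001]
ft_force: [0.0, -0.4, -0.2]
finger_gap: 0.0007
```

```bash
python3 -c "
from h import *
plan([.452,-.1195,.2])
a=optics.grab_frame('wrist');b=optics.grab_frame('side')
cv2.imwrite('pics/f.png',np.hstack([cv2.resize(a,(400,300)),cv2.resize(b,(400,300))]))"
```

```text
t 19.2667 tip [ 0.4502 -0.118   0.1875] tilt 0.09
slide mm [  1.3   2.1 -12.5] if levelled [  1.3   2.  -12.5] turn [0.0015 0.0008 0.    ] [ 0.  -0.4 -0.2]
```

View pics/f.png

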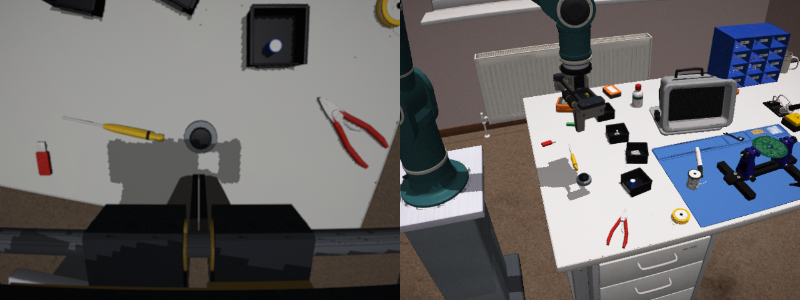

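The button is up, everything is where it was, and the arm stands clear about 17 cm above the button.

```bash
python3 -c "
from h import *
print(robot.sign_off())"
```

```text
the job is handed in; nothing more can be done
None
```

The job is done and handed in at about 19.4 s of the 56 s allowed.

- **Terminal block:** the fingertips held about 3.1 cm above its top, within 1 mm of the measured middle, for about 2.5 s.
- **Empty bin:** they held about 3.1 cm above the rim, within 1 mm of the measured middle, for about 2.5 s. Three small corrections were needed to get centred here.
- **Call button:** I pressed it to its stop. The fingertips read 16.3 mm above the bench (16 mm is fully down) at about 14 N. I then released it and rose about 17 cm clear.
- **Last checks:** the force was back to about zero. In the final pictures the button looked up again and nothing looked moved. At hand-in the gripper touched nothing.
- **Disagreements:** the top and wrist cameras differed by up to about 2 mm on the block and bin. The arm drifted up to about 15 mm in longer moves, which I corrected before each hold and before the press.

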